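Lock the faceplate and put the lathe in reverse

TASK

The bench lathe is to run backwards: first screw the round locking knob on the spindle hub clockwise, regripping as needed, until it is fully home, so that the faceplate cannot unwind. Then lift the lockout collar on the gear lever, swing the lever past the gate tooth into reverse (the right-hand side, seen from the robot), and let go so that the collar drops fully home behind the tooth. Never force the lever through the gate with the collar down, and leave the other things on the bench where they stand.

Things in the scene. Friction and masses are not known exactly. Their poses are not given: they have to be found in the camera images.
- lathe: Grey bench lathe, fixed; origin under mid-bed at bench height; x away from the robot, y left, z up, turned up to 0.2 rad. Its frame, mm: bed 580 (y) x 160 (x), 60 high; headstock y 130 to 260, 225 high, belt cover to y 305, 230 high; level spindle axis 165 high with faceplate and wooden blank, 110 diameter, y 35 to 90; sloped control box with the lever around y -150.
- knob_mid (a point): Centre of the locking knob: an upright round knurled steel knob, 46 mm diameter, 30 mm high, on a stem over the spindle hub; this point is half-way up, 260 mm over the bench, at x 0, y 110 mm in the lathe's frame. Nothing within 60 mm beside it is higher than 230 mm, nothing is above it.
- lock_knob (a joint): Turn of the locking knob in rad, growing clockwise seen from above. Starts at 0 to 1.5; its hard stop, fully home, is at 6.0. It stays where it is left, turns against about 0.12 N m and does not sink noticeably. Turning on against the stop does no harm (the grip slips).
- lever_pivot (a point): Hinge point of the gear lever in the control box, at (30, -150, 115) mm in the lathe's frame, axes as the lathe's. At 0 the lever leans 30 degrees from vertical towards the lathe's -x (the robot). Its hinge axis is square to that lean and to the lathe's y, so it swings left and right in the sloping plane of the lean and the lathe's y.
- gear_lever (a joint): Swing of the lever in rad: 0 middle, growing to the right (lathe -y). Stops at -0.40 (forward, left) and 0.45 (reverse, right). A steel tooth stands in the gate at 0.20: with the collar down the lever is blocked at about 0.06; reverse is from 0.34 on. Starts at -0.38 to 0.02, stays where it is left, needs about 2.5 N at the collar.
- collar_mid (a point): Middle of the lockout collar, a knurled steel sleeve of 36 mm diameter, 40 mm long, on the 14 mm lever rod; 108 mm from the pivot when down. z along the lever away from the pivot, y along the swing, x upslope. A tongue 8 mm wide on its +x side, 22 mm off the axis, strikes the tooth. The rod ends in a black cap, 28 mm diameter, its top 150 mm from the pivot.
- collar (a joint): Lift of the collar along the lever in m: 0 down, 0.016 up against the cap. A spring pulls it down with 3 N (down) to 4.6 N (up). The tongue clears the tooth from about 0.010; once past the tooth and let go it drops back to 0.
- guard_bar (a point): Middle of a level steel guard bar, 18 mm diameter, 250 mm long along the lathe's y, its axis 330 mm high, at (-9, -150) mm in the lathe's frame, with a post down to the bed at each end. It passes just above and behind the collar, so the collar must be gripped with the tool tilted back towards the robot, best in line with the lever.
- can_mid (a point): Centre of a loose can of wood finish, 84 mm diameter, 120 mm high, standing on the robot's side of the lathe, left; leave it alone.
- mallet_mid (a point): Centre of the head (70 x 120 x 60 mm) of a loose wooden mallet, handle 195 mm along its x, on the robot's side of the lathe, right; leave it alone.
- offcut_mid (a point): Centre of a loose wooden offcut, 70 x 150 x 35 mm, on the robot's side of the lathe, middle; leave it alone.

How it is judged:
On the way, in this order (a step that is already met when the one before it is completed fails the run):
1. the locking knob is screwed fully home while the lever is still before the gate (value of joint lock_knob above 5.8 rad and value of joint gear_lever below 0.12 rad), for 0.1 s.
2. the collar is lifted clear of the tooth while the lever is before or at the tooth (value of joint collar above 0.008 m and value of joint gear_lever below 0.3 rad), for 0.1 s.
At the end, for the whole second after the job is handed in: The locking knob is within 0.2 rad of its stop (above 5.8), the lever is in reverse past the tooth (above 0.34 rad) and at rest, the collar is down (lift under 3 mm), and can, mallet and offcut lie within 30 mm of where they started (value of joint lock_knob above 5.8 rad and value of joint gear_lever above 0.34 rad and value of joint collar below 0.003 m and distance of each of can_mid, mallet_mid, offcut_mid from where it was at the start of the episode below 0.03 m and velocity of joint gear_lever below 0.05 rad/s); the robot touches nothing.
It fails at once if the lever is forced through the tooth with the collar down (value of joint gear_lever between 0.15 and 0.25 rad and value of joint collar below 0.006 m).
It fails at once if the lever is put into reverse before the locking knob is home (value of joint gear_lever above 0.25 rad and value of joint lock_knob below 5.8 rad).
It fails at once if can, mallet or offcut is moved more than 30 mm (distance of any of can_mid, mallet_mid, offcut_mid from where it was at the start of the episode above 0.03 m).
It also fails if it takes over 72 s, if anything falls off the work surface, if the arm or the gripper's body presses on something with over 40 N, if the wrist force passes 120 N, or if a joint passes its speed limit or range.

ROBOT

A 7-joint arm with a two-finger parallel gripper is mounted at the origin on the work surface. World frame = base frame: x ahead of the robot, y to its left, z up, the work surface at z = 0. Lengths are in m, angles in rad, forces in N, time in s.
With the tool pointing down it reaches from about 0.4 to 0.925 m from the base axis. Payload 5.6 kg.
Tool frame: the origin (TCP) lies at the very end of the fingers, on their centre line; the grasp point (between the pads) lies 19 mm behind it; y points along the fingers, z is the direction in which the jaws open and shut, and the axes are right-handed (so a half turn about y gives the same grasp; the last joint's range is limited). The gripper opens to 85 mm and grips with 20 to 120 N. Pads are 22 mm wide; open, the fingers measure 114 mm over their backs; the gripper's body (76 mm by 85 mm) begins 54 mm behind the grasp point. The pads swing forward as they close: fully open they stand 13 mm farther back than shut.
Start: joints at [-1.286, 0.468, -0.012, 1.603, 0.006, 1.071, -0.056], TCP at [0.209, 0.615, 0.197] pointing down, gripper open.
Joint ranges: [-2.53, 2.53], [-0.31, 2.02], [-1.57, 1.55], [0.28, 2.44], [-1.29, 4.43], [0.15, 1.84], [-2.92, 2.92]. Speed limits (rad/s): [2.57, 2.57, 3.14, 3.14, 3.14, 3.14, 3.14].

INTERFACE

Orientations are given as [roll, pitch, yaw] about the fixed x, y, z axes, in that order (R = Rz(yaw) Ry(pitch) Rx(roll)).
In Python, from station import robot gives the robot as it stands.
- The arm moves only by the shell command python3 -m creep 'ROWS' [OPENING] [FORCE]. ROWS is text: rows parted by semicolons, each of 6 numbers parted by spaces: the shift along the tool's x, y, z in cm, then the turn, a rotation vector about the tool's x, y, z in rad. A call has exactly 5 rows; each row shifts and turns the commanded pose from where the row before left it, along the tool's axes as they then stand; what a row does not reach is not made up. A row lasts 1/8 s, in which the tool goes at most 62.5 mm and 10.7 degrees, less where a joint would pass 70% of its speed; a pose out of reach is approached as far as the arm can. A call with a gripper value outside its range is refused whole. OPENING is the closure, from 0 (fully open) to 1 (shut), set as the call begins (- or left out, the last holds). The fingers move at their own pace and stop on an object; FORCE is the grip in N (left out, the last holds). Time passes only in rows, so rows that do not move let the fingers close, or fill a call up. It gives the time, the measured TCP pose, the force and the opening at its end, in the units of the state.
- robot.observe(): the state, without advancing time (a new reading comes with each control period).
- robot.camera(name): name is "side" or "top" or "wrist"; returns a dict with "frame" (480x640x3 uint8, red, green, blue), "K" (3x3 intrinsics, pixels), "rvec" (rotation vector, rad) and "tvec" (3), from world to camera coordinates, as OpenCV has them; the wrist camera has in their place "mount" (4x4, takes a point from camera to tool coordinates, whose origin is the TCP and whose axes are the tool frame's). Camera axes: x right, y down, z forward; pixel columns grow to the right and rows downward; lengths in m; the calibration is good to about 2 mm. A picture is of the moment at which its call begins: read the wrist's pose just before it. There is no depth.
- robot.job_done(): hands the job in, once; it reports no verdict.
The state is a dict: "time_s": time; "qpos": joint angles; "joint_vel": joint speeds; "joint_torque": joint torques, N m; "tool_pos": TCP position; "ee_rot": TCP orientation; "force": force on the tool from outside, world axes, zero at the start; "ft_torque": the same for the moment, N m; "gripper_width": finger opening in m.
Only numpy, scipy, OpenCV 4.12 (cv2) and the standard library are available. Lean on these libraries where they do the work, as an engineer would, in place of code of your own. Each camera call takes 0.05 s, during which the arm holds its last target.

## Working session

There is one attempt and no reset: what is moved stays moved. The work goes in short steps, Python scripts to look and compute and a shell command to move; the robot and the scene stay as the last step left them, time stands still between calls to the robot, and variables do not carry over. Pictures are saved under pics/ and viewed, and the job is handed in when it is done.

```bash
ls; mkdir -p pics
cat > h.py <<'E'
import numpy as np, cv2
from scipy.spatial.transform import Rotation as R
from station import robot
def save(name,fn):
    c=robot.camera(name); cv2.imwrite('pics/'+fn,c['frame'][:,:,::-1]); return c
E
python3 - <<'E'
from h import *
import pickle
s=robot.observe(); print(s)
d={}
for n in ['side','top','wrist']:
    c=save(n,n+'0.png'); d[n]=c; print(n,{k:v for k,v in c.items() if k!='frame'})
pickle.dump(d,open('d0.pkl','wb'))
E
```

```text
pics
{'time_s': 0.0, 'qpos': array([-1.28598569,  0.46839203, -0.01164093,  1.60366344,  0.00602953,
        1.07139163, -0.05628522]), 'joint_vel': array([-0.00087811,  0.00186946,  0.00135306,  0.0003677 ,  0.00019514,
       -0.00062591,  0.00080871]), 'joint_torque': array([ 4.10435850e-04, -5.32389235e+01,  2.09576340e-02, -2.51305282e+01,
        1.12411275e-02,  7.91123312e-03,  1.31447450e-05]), 'tool_pos': array([0.20913088, 0.61476234, 0.19621229]), 'ee_rot': array([-1.57261119e+00, -1.34938936e-04, -3.27811309e-01]), 'force': array([-0.02191276,  0.52569914, -0.02967615]), 'ft_torque': array([-0.01947653, -0.00530123,  0.05359086]), 'gripper_width': 0.08579689333823519}
side {'K': array([[526.5227711 ,   0.        , 321.63225933],
       [  0.        , 526.5227711 , 236.51534488],
       [  0.        ,   0.        ,   1.        ]]), 'rvec': array([ 2.16562481, -0.17200416,  0.07270251]), 'tvec': array([-0.54072822,  0.21388717,  1.16621485])}
top {'K': array([[485.07803645,   0.        , 317.84338277],
       [  0.        , 485.07803645, 237.87690902],
       [  0.        ,   0.        ,   1.        ]]), 'rvec': array([ 2.15849878, -2.10412856,  0.19735725]), 'tvec': array([-0.05050625,  0.59675728,  1.00654343])}
wrist {'K': array([[365.26864279,   0.        , 322.34585218],
       [  0.        , 365.26864279, 238.99521947],
       [  0.        ,   0.        ,   1.        ]]), 'mount': array([[-3.09548016e-04,  9.54724748e-01,  2.97490436e-01,
        -7.63598023e-02],
       [-6.45703077e-04, -2.97490579e-01,  9.54724535e-01,
        -1.76597504e-01],
       [ 9.99999744e-01,  1.03442595e-04,  7.08556326e-04,
        -3.89822007e-05],
       [ 0.00000000e+00,  0.00000000e+00,  0.00000000e+00,
         1.00000000e+00]])}
```

View pics/side0.png

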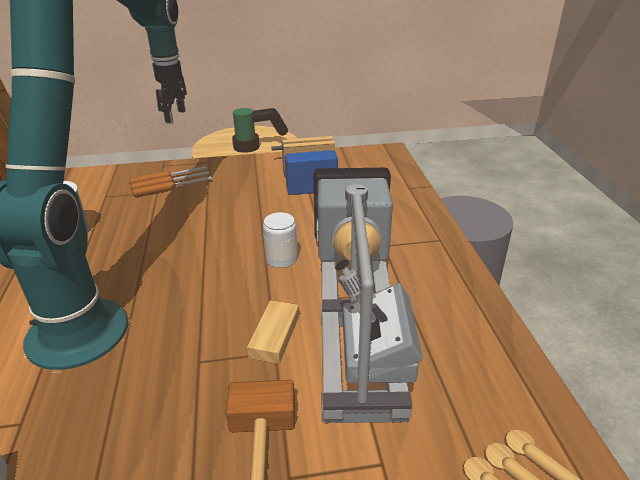

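View pics/top0.png

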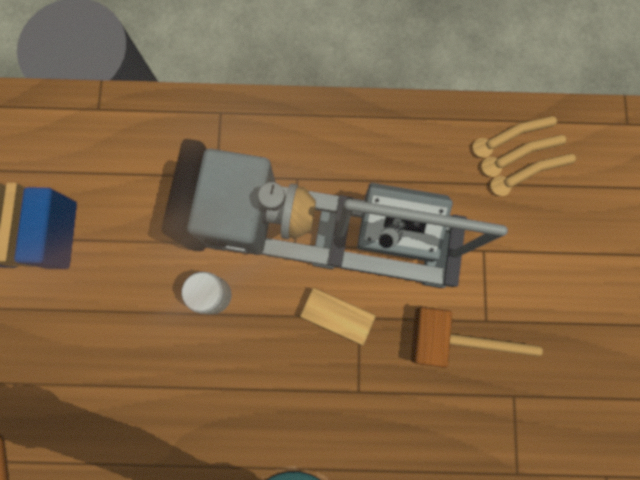

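View pics/wrist0.png

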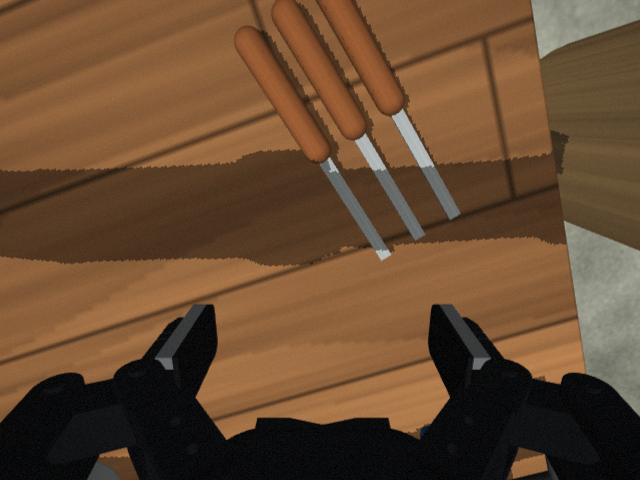

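The side view shows the knob top at about (357,190), the guard bar from (357,195) to (362,395), and the collar near (349,283). In the top view the knob is at about (271,195), the bar runs (350,206)–(502,231), and the cap is at (387,241). I'll zoom in next.

Run:
```python
import cv2
a=cv2.imread('pics/top0.png')[140:300,180:520]; cv2.imwrite('pics/topz.png',cv2.resize(a,(800,376),interpolation=cv2.INTER_CUBIC))
a=cv2.imread('pics/side0.png')[160:430,300:430]; cv2.imwrite('pics/sidez.png',cv2.resize(a,None,fx=2.2,fy=2.2,interpolation=cv2.INTER_CUBIC))
```

```text
(no output)
```

View pics/topz.png

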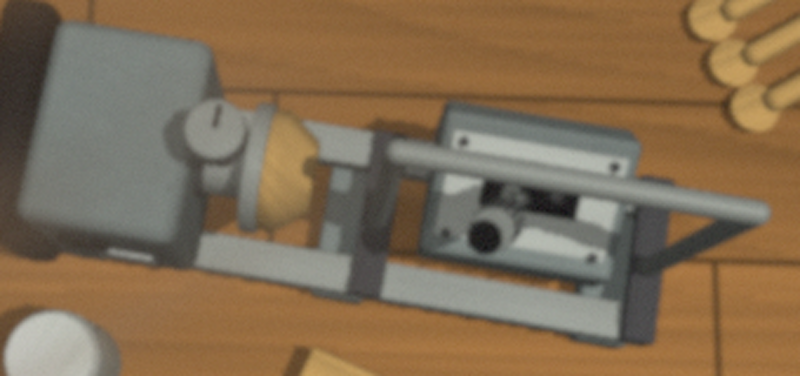

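View pics/sidez.png

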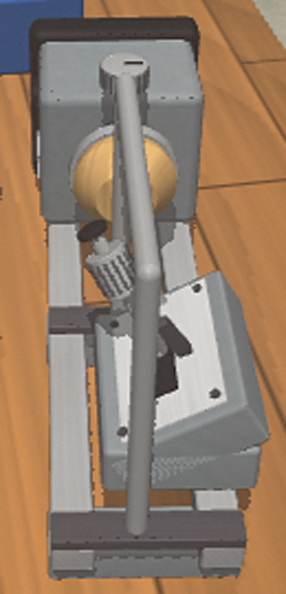

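```bash
cat >> h.py <<'E'
def proj(c,P):
    return cv2.projectPoints(np.atleast_2d(np.array(P,float)),c['rvec'],c['tvec'],c['K'],None)[0][:,0]
def lever(q,r):  # lathe frame point on lever axis
    d=np.array([-np.sin(np.pi/6)*np.cos(q),-np.sin(q),np.cos(np.pi/6)*np.cos(q)])
    return np.array([.03,-.15,.115])+r*d
def w(p,L): 
    return R.from_euler('z',L[2]).apply(p)+[L[0],L[1],0]
E
cat > fit.py <<'E'
from h import *
import pickle
from scipy.optimize import least_squares
d=pickle.load(open('d0.pkl','rb'))
def res(v):
    L=v[:3];q=v[3];r=[]
    for c,p,uv in [('top',(0,.11,.275),(271.8,195.2)),('side',(0,.11,.275),(357.7,189.5)),
      ('top',(-.009,-.025,.33),(347,204)),('top',(-.009,-.275,.33),(503.5,230.3)),('side',(-.009,-.275,.33),(366.5,283)),
      ('top',lever(q,.15),(386.6,240.7)),('side',lever(q,.15),(341.8,265))]:
        r.append(proj(d[c],w(p,L))[0]-uv)
    return np.concatenate(r)
s=least_squares(res,[.65,-.1,-.1,-.1],loss='soft_l1'); print(s.x); print(res(s.x).reshape(-1,2).round(1))
E
python3 fit.py
```

```text
[ 0.6182516  -0.06025971 -0.14891543 -0.30380955]
[[-0.2 -1.6]
 [-0.7 -0.2]
 [ 2.2 -0.1]
 [-1.7 -0.1]
 [ 0.6  2. ]
 [ 0.   0.6]
 [-1.1 -0.8]]
```

```bash
python3 -c "
from h import *
L=[0.6182516,-0.06025971,-0.14891543]
print(w([0,.11,.26],L),w(lever(-.304,.108),L),w([-.009,-.15,.33],L))"
python3 -m creep '2 -3 -1 0 0 0;2 -3 -1 0 0 0;2 -3 -1 0 0 0;3 -3 -2 0 0 0;4 -2 -3 0 0 0'; python3 -m creep '5 0 -3.4 0 0 0;5 0 -3.4 0 0 0;5 0 -3.4 0 0 0;5 0 -3.4 0 0 0;5 0 -3.4 0 0 0'
```

```text
[0.63457182 0.04852287 0.26      ] [ 0.5795075  -0.17343535  0.20424206] [ 0.58709636 -0.2072643   0.33      ]
time_s: 0.78
tool_pos: [0.3066, 0.4978, 0.3383]
ee_rot: [-1.57, 0.0, -0.326]
force: [1.2, 0.6, -0.5]
gripper_width: 0.0855
time_s: 1.4
tool_pos: [0.4893, 0.2546, 0.3372]
ee_rot: [-1.571, 0.0, -0.328]
force: [0.5, 0.5, 0.2]
gripper_width: 0.0856
```

```bash
python3 -m creep '5.1 0 -3.7 0 0 0;5.1 0 -3.7 0 0 0;5.1 0 -3.7 0 0 0;5 0 -3.7 0 0 0;0 0 0 0 0 0'
python3 - <<'E'
from h import *
import pickle
s=robot.observe(); print(s['tool_pos'],s['ee_rot'],s['qpos'].round(3))
c=save('wrist','w1.png');d=pickle.load(open('d0.pkl','rb'));d['w1']=(s,c)
d['t1']=save('top','t1.png');
pickle.dump(d,open('d0.pkl','wb'))
E
```

```text
time_s: 2.02
tool_pos: [0.6336, 0.0453, 0.3364]
ee_rot: [-1.574, -0.001, -0.337]
force: [-0.3, 0.4, 0.3]
gripper_width: 0.0856
[0.63359256 0.04532215 0.33635238] [-1.57446028e+00 -8.70804392e-04 -3.37487258e-01] [-0.408  0.348  0.382  1.487 -0.128  1.331  1.217]
```

View pics/w1.png

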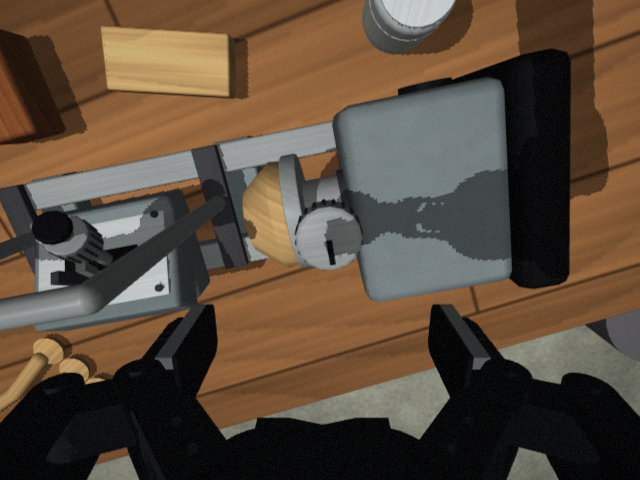

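The wrist view shows the knob top centred at about (328,237) with its mark at (331,250), and the lever cap at (53,227). I'll compute the knob position from this.

```bash
cat >> h.py <<'E'
def wray(s,c,uv):
    Rt=R.from_euler('xyz',s['ee_rot']).as_matrix(); M=c['mount']
    d=np.linalg.inv(c['K'])@[uv[0],uv[1],1]
    o=Rt@M[:3,3]+s['tool_pos']; return o,Rt@M[:3,:3]@d
def wz(s,c,uv,z):
    o,d=wray(s,c,uv); return o+d*(z-o[2])/d[2]
def wproj(s,c,P):
    Rt=R.from_euler('xyz',s['ee_rot']).as_matrix(); M=c['mount']
    p=M[:3,:3].T@(Rt.T@(np.array(P)-s['tool_pos'])-M[:3,3]); q=c['K']@p; return q[:2]/q[2]
E
python3 - <<'E'
from h import *
import pickle
d=pickle.load(open('d0.pkl','rb'));s,c=d['w1']
print(wz(s,c,(328,237),.275))
L=[0.6182516,-0.06025971,-0.14891543]
for p in [[0,.11,.275],[-.009,-.025,.33],[-.009,-.275,.33],lever(-.304,.15)]: print(wproj(s,c,w(p,L)))
E
```

```text
[0.63144835 0.05005964 0.275     ]
[327.36709822 241.83058929]
[ 86.13227671 300.11316424]
[-310.76439051  370.69029423]
[ 45.81766818 226.73389965]
```

```bash
python3 -m creep '0 0 0 0 -0.18 0;0 0 0 0 -0.18 0;0 0 0 0 -0.18 0;0 0 0 0 -0.18 0;0 0 0 0 -0.18 0'; python3 -m creep '0 0 0 0 -0.18 0;0 0 0 0 -0.18 0;0 0 0 0 -0.18 0;0 0 0 0 -0.1 0;0 0 0 0 0 0'
python3 - <<'E'
from h import *
s=robot.observe(); print(s['qpos'].round(3))
Rt=R.from_euler('xyz',s['ee_rot']).as_matrix()
print(Rt.T@(np.array([.633,.049,.241])-s['tool_pos'])*100)
E
```

```text
time_s: 2.75
tool_pos: [0.6313, 0.0548, 0.3373]
ee_rot: [-1.57, -0.0, 0.582]
force: [0.7, -0.2, -0.3]
gripper_width: 0.0852
time_s: 3.38
tool_pos: [0.6315, 0.0543, 0.3374]
ee_rot: [-1.57, -0.001, 1.214]
force: [0.1, 0.7, -0.1]
gripper_width: 0.0857
[-0.226  0.338  0.119  1.476 -0.041  1.33   2.681]
[-0.45216656  9.63465781 -0.32923138]
```

```bash
python3 -m creep '-0.4 3 -0.3 0 0 0;0 3 0 0 0 0;0 2.2 0 0 0 0;0 1.3 0 0 0 0;0 0 0 0 0 0'
python3 - <<'E'
from h import *
s=robot.observe(); print(s['qpos'].round(3))
c=save('wrist','w2.png')
print(wproj(s,c,[.633,.049,.275]))
E
```

```text
time_s: 4.0
tool_pos: [0.6331, 0.048, 0.2416]
ee_rot: [-1.569, 0.0, 1.212]
force: [0.1, -0.3, 0.3]
gripper_width: 0.0853
[-0.214  0.402  0.115  1.601 -0.049  1.143  2.696]
[322.49930133 309.44538999]
```

View pics/w2.png

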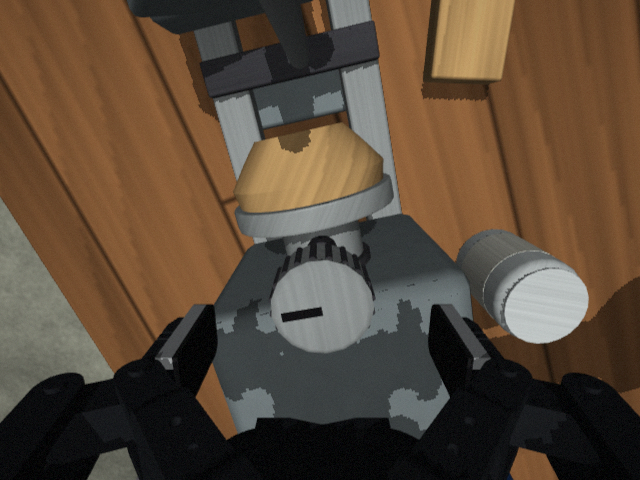

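The knob is centred between the fingers, at (322,305) against the predicted (322,309). Closing.

```bash
python3 -m creep '-0.15 0 0 0 0 0;0 0 0 0 0 0;0 0 0 0 0 0;0 0 0 0 0 0;0 0 0 0 0 0' 1 60; python3 -m creep '0 0 0 0 0 0;0 0 0 0 0.1 0;0 0 0 0 0.16 0;0 0 0 0 0.16 0;0 0 0 0 0.16 0'
python3 - <<'E'
from h import *
s=robot.observe(); print(s['qpos'].round(3),s['ft_torque'])
c=save('wrist','w3.png')
E
```

```text
time_s: 4.68
tool_pos: [0.6331, 0.0459, 0.2422]
ee_rot: [-1.571, -0.0, 1.212]
force: [-0.1, -0.0, 0.4]
gripper_width: 0.0004
time_s: 5.3
tool_pos: [0.6331, 0.0459, 0.2421]
ee_rot: [-1.571, 0.0, 0.627]
force: [-0.7, -0.4, 0.3]
gripper_width: 0.0002
[-0.294  0.402  0.227  1.608 -0.097  1.143  2.153] [ 0.03320904 -0.03062035 -0.05579331]
```

View pics/w3.png

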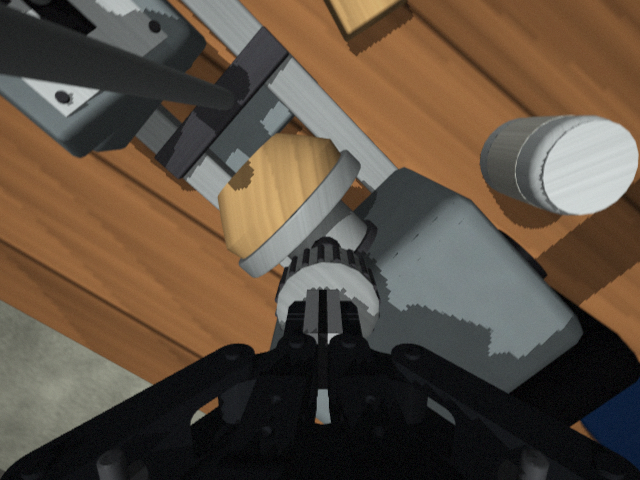

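Run:
```python
from h import *
s=robot.observe(); print(s['tool_pos'],s['gripper_width'])
c=save('side','s4.png'); a=c['frame'][120:300,280:440,::-1]; cv2.imwrite('pics/s4.png',cv2.resize(a,None,fx=3.3,fy=3.3,interpolation=cv2.INTER_CUBIC))
for z in (.245,.26,.275): print(proj(c,[.633,.049,z]))
print(proj(c,s['tool_pos']))
c=robot.camera('wrist'); T=R.from_euler('xyz',s['ee_rot']).as_matrix()
for t in ([0,0,0],[0,-.019,0],[.011,-.019,0],[-.011,-.019,0],[-.011,0,0]): print(t,wproj(s,c,s['tool_pos']+T@np.array(t)))
for z in (.245,.26,.275): print(wproj(s,c,[.633,.049,z]))
```

```text
[0.63307089 0.04591204 0.24213881] -0.00013582478246113028
[[355.91992236 201.3585166 ]]
[[356.08606348 195.34888133]]
[[356.2547087  189.24866817]]
[[356.21155141 203.210522  ]]
[0, 0, 0] [321.64889816 277.46756379]
[0, -0.019, 0] [321.58952041 293.44049321]
[0.011, -0.019, 0] [321.59651832 314.16784983]
[-0.011, -0.019, 0] [321.58225246 271.91326477]
[-0.011, 0, 0] [321.6433665  257.73851051]
[326.56817492 282.7783462 ]
[326.9238735 295.7040831]
[327.34306318 310.9370242 ]
```

View pics/s4.png

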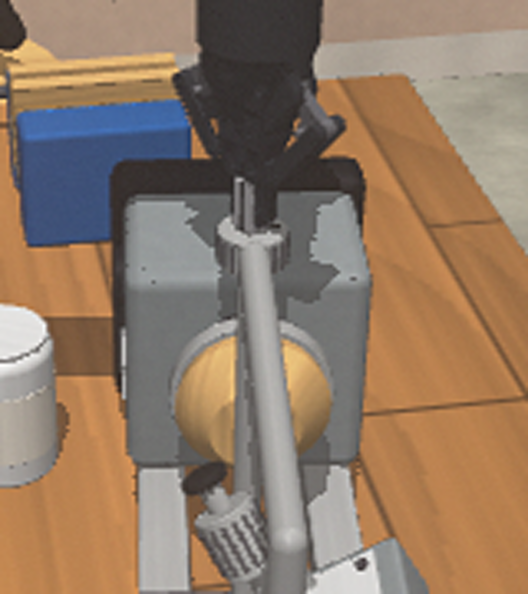

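Run:
```python
from h import *
import pickle
d=pickle.load(open('d0.pkl','rb')); s0=np.array([.20913,.61476,.19621])
for z in (0,.013,.03): print(z,proj(d['side'],s0+[0,0,z]))
a=cv2.imread('pics/side0.png')[50:140,120:230]; cv2.imwrite('pics/sz0.png',cv2.resize(a,None,fx=5,fy=5,interpolation=cv2.INTER_CUBIC))
c=robot.camera('side');a=c['frame'][150:230,310:400,::-1]; cv2.imwrite('pics/s5.png',cv2.resize(a,None,fx=7,fy=7,interpolation=cv2.INTER_CUBIC))
c=robot.camera('wrist');a=c['frame'][230:380,240:420,::-1]; cv2.imwrite('pics/w5.png',cv2.resize(a,None,fx=4,fy=4,interpolation=cv2.INTER_CUBIC))
c=robot.camera('top');a=c['frame'][150:240,220:340,::-1]; cv2.imwrite('pics/t5.png',cv2.resize(a,None,fx=6,fy=6,interpolation=cv2.INTER_CUBIC))
```

```text
0 [[178.68795211 133.14162975]]
0.013 [[177.96445648 129.07340444]]
0.03 [[177.00809436 123.69576791]]
```

View pics/sz0.png

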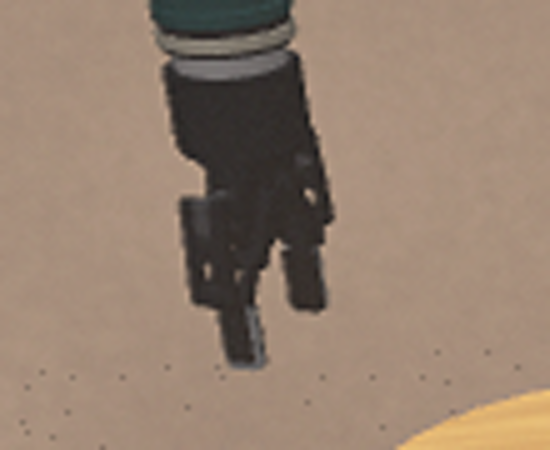

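View pics/s5.png

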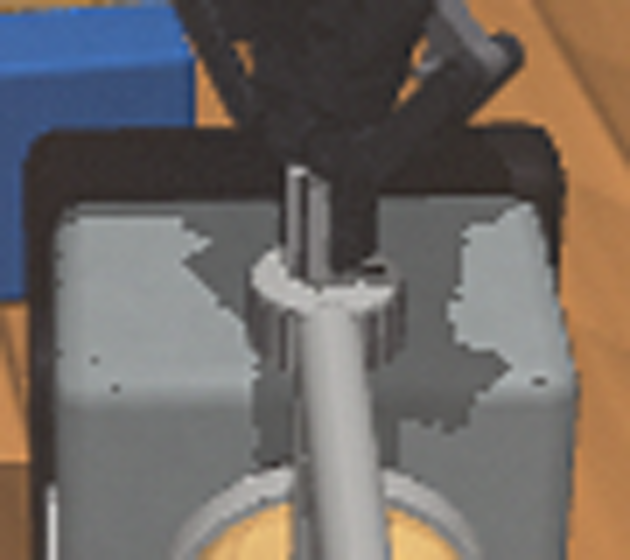

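View pics/w5.png

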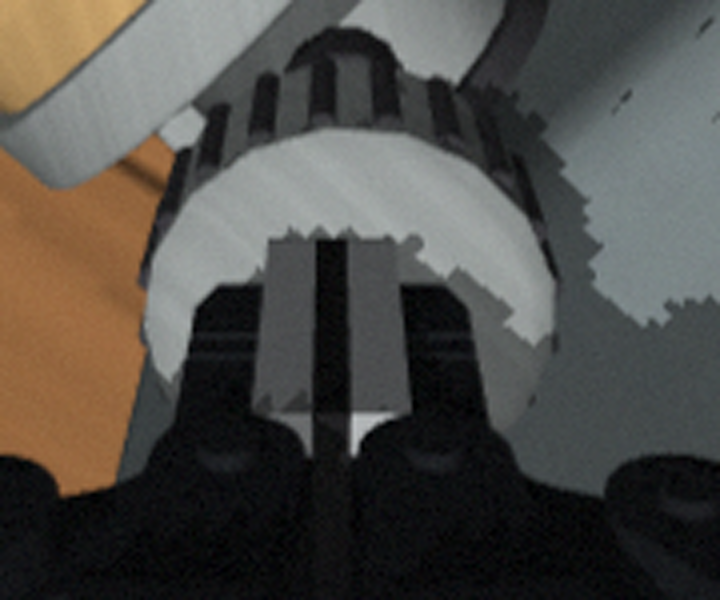

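View pics/t5.png

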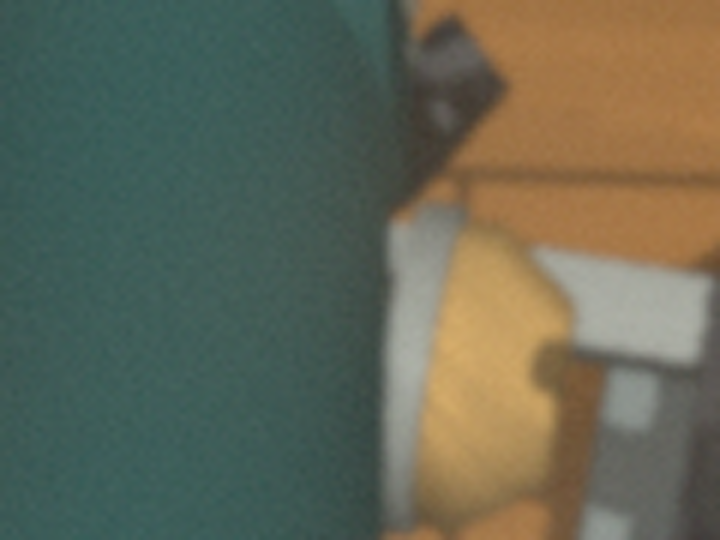

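The fingers closed on air just above the knob. Side and wrist views agree that the shut fingertips end about 33 mm behind the reported TCP. That is about 46 mm when open. I'll open, turn back, and go lower by about 39 mm in small steps, watching the force.

```bash
python3 -m creep '0 0 0 0 0 0;0 -2 0 0 0 0;0 0 0 0 -0.18 0;0 0 0 0 -0.18 0;0 0 0 0 -0.18 0' 0
python3 - <<'E'
from h import *
s=robot.observe(); print(s['qpos'].round(3))
Rt=R.from_euler('xyz',s['ee_rot']).as_matrix()
print(s['gripper_width'],Rt.T@(np.array([.632,.048,.203])-s['tool_pos'])*100)
E
```

```text
time_s: 6.22
tool_pos: [0.6331, 0.0458, 0.2623]
ee_rot: [-1.571, -0.0, 1.179]
force: [-0.2, 0.1, 0.3]
gripper_width: 0.0851
[-0.22   0.385  0.127  1.579 -0.052  1.182  2.667]
0.08509452124739754 [0.1588396  5.92967874 0.18926053]
```

```bash
python3 -m creep '0.2 2 0.2 0 0 0;0 1 0 0 0 0;0 0.7 0 0 0 0;0 0.5 0 0 0 0;0 0 0 0 0 0'
python3 - <<'E'
from h import *
s=robot.observe(); print(s['qpos'].round(3),s['force'])
c=save('wrist','w6.png')
E
```

```text
time_s: 6.85
tool_pos: [0.632, 0.0484, 0.22]
ee_rot: [-1.571, 0.0, 1.172]
force: [0.0, 0.3, -0.4]
gripper_width: 0.0854
[-0.222  0.417  0.124  1.629 -0.056  1.099  2.66 ] [ 0.03275814  0.29489176 -0.35473693]
```

View pics/w6.png

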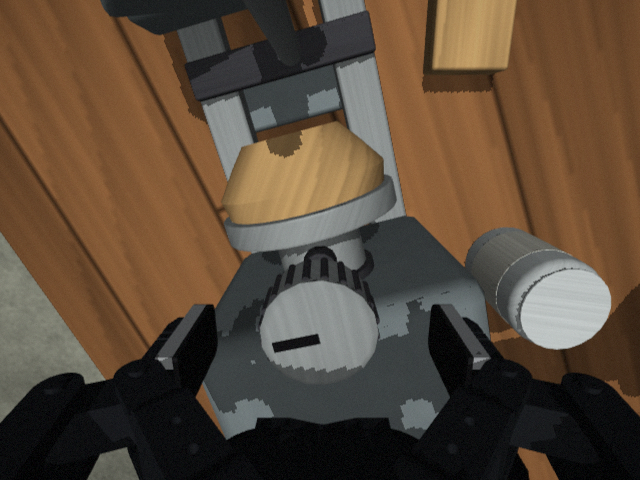

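The knob disc is now at (319,331) and centred between the pads. Going down the remaining 17 mm, then closing.

```bash
python3 -m creep '0 0.6 0 0 0 0;0 0.6 0 0 0 0;0 0.5 0 0 0 0;0 0 0 0 0 0;0 0 0 0 0 0'; python3 -m creep '0 0 0 0 0 0;0 0 0 0 0 0;0 0 0 0 0 0;0 0 0 0 0 0;0 0 0 0 0 0' 1 60;  python3 - <<'E'
from h import *
s=robot.observe(); print(s['qpos'].round(3),s['force'])
c=save('wrist','w7.png')
E
```

```text
time_s: 7.52
tool_pos: [0.6321, 0.0485, 0.2033]
ee_rot: [-1.571, -0.0, 1.172]
force: [-1.1, -0.1, -0.8]
gripper_width: 0.0853
time_s: 8.15
tool_pos: [0.6335, 0.048, 0.204]
ee_rot: [-1.574, -0.001, 1.172]
force: [5.2, -1.9, 0.9]
gripper_width: 0.0445
[-0.22   0.432  0.123  1.645 -0.058  1.065  2.662] [ 5.18508491 -1.91416343  0.92269969]
```

View pics/w7.png

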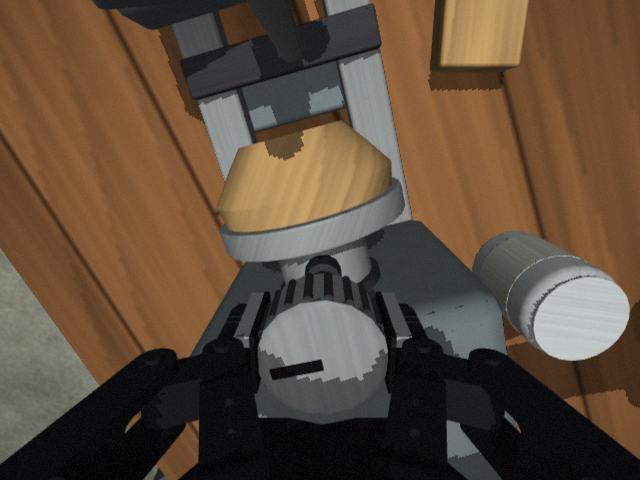

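Run:
```python
from h import *
s=robot.observe()
c=robot.camera('wrist'); Rt=R.from_euler('xyz',s['ee_rot']).as_matrix()
for z in (.265,.275,.285):
  p=wz(s,c,(323,357),z); print(p,Rt.T@(p-s['tool_pos']))
```

```text
[0.63493276 0.05347568 0.265     ] [ 0.00567156 -0.06094047  0.00063507]
[0.63217166 0.04695429 0.275     ] [-0.0013998  -0.07094784  0.00061192]
[0.62941056 0.0404329  0.285     ] [-0.00847116 -0.08095522  0.00058877]
```

Grip is good and centred. Turning clockwise (+ about tool y).

```bash
python3 -m creep '0 0 0 0 0.1 0;0 0 0 0 0.16 0;0 0 0 0 0.16 0;0 0 0 0 0.16 0;0 0 0 0 0.16 0'; python3 -m creep '0 0 0 0 0.16 0;0 0 0 0 0.16 0;0 0 0 0 0.16 0;0 0 0 0 0.16 0;0 0 0 0 0 0'
python3 - <<'E'
from h import *
s=robot.observe(); print(s['qpos'].round(3),s['force'],s['ft_torque'])
c=save('wrist','w8.png')
E
```

```text
time_s: 8.88
tool_pos: [0.6328, 0.0486, 0.204]
ee_rot: [-1.571, -0.002, 0.427]
force: [1.7, -1.1, 3.1]
gripper_width: 0.0445
time_s: 9.5
tool_pos: [0.6327, 0.0494, 0.204]
ee_rot: [-1.57, -0.002, -0.206]
force: [2.8, 1.8, 4.7]
gripper_width: 0.0445
[-0.433  0.447  0.41   1.66  -0.198  1.073  1.401] [2.76195996 1.81592719 4.73099894] [-0.03897016 -0.39803106 -0.08254908]
```

View pics/w8.png

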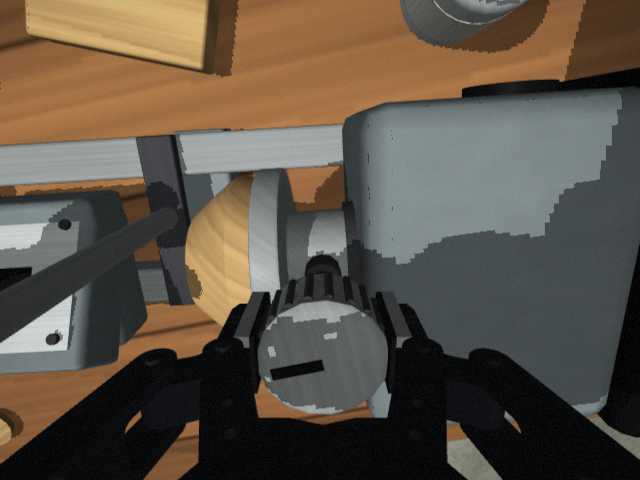

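The mark stays at (297,369) in the tool view, so the knob turns with the grip. Continuing.

```bash
python3 -m creep '0 0 0 0 0.17 0;0 0 0 0 0.17 0;0 0 0 0 0.17 0;0 0 0 0 0.17 0;0 0 0 0 0.17 0'; python3 -m creep '0 0 0 0 0.17 0;0 0 0 0 0.17 0;0 0 0 0 0.17 0;0 0 0 0 0.17 0;0 0 0 0 0 0'
python3 - <<'E'
from h import *
s=robot.observe(); print(s['qpos'].round(3),s['force'],s['ft_torque'])
c=save('wrist','w9.png')
E
```

```text
time_s: 10.18
tool_pos: [0.6333, 0.0504, 0.204]
ee_rot: [-1.567, 0.0, -1.058]
force: [5.9, 3.6, 3.3]
gripper_width: 0.0448
time_s: 10.8
tool_pos: [0.6342, 0.0506, 0.204]
ee_rot: [-1.567, 0.003, -1.735]
force: [9.0, 3.3, 3.6]
gripper_width: 0.0445
[-0.671  0.512  0.756  1.674 -0.387  1.106  0.031] [9.00672816 3.26437673 3.5553326 ] [ 0.72548972 -0.95190738 -0.09189651]
```

View pics/w9.png

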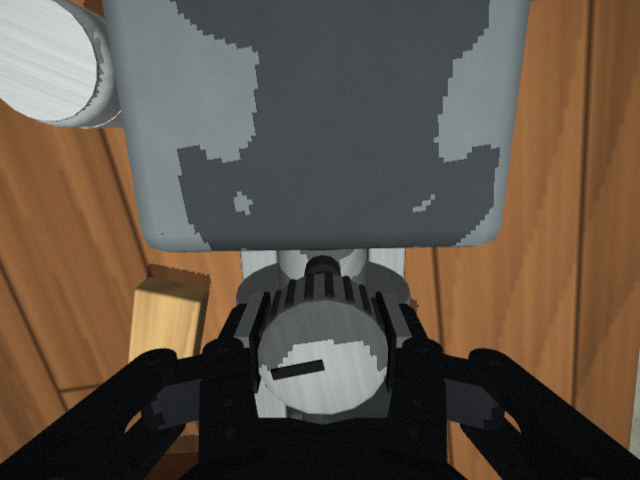

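```bash
python3 -m creep '0 0 0.1 0 0.17 0;0 0 0 0 0.17 0;0 0 0 0 0.17 0;0 0 0 0 0.17 0;0 0 0 0 0.17 0'; python3 -m creep '0 0 0 0 0.17 0;0 0 0 0 0.17 0;0 0 0 0 0.17 0;0 0 0 0 0.17 0;0 0 0 0 0 0'
python3 - <<'E'
from h import *
s=robot.observe(); print(s['qpos'].round(3),s['force'],s['ft_torque'])
c=save('wrist','w10.png')
E
```

```text
time_s: 11.48
tool_pos: [0.6352, 0.05, 0.204]
ee_rot: [-1.57, 0.005, -2.589]
force: [8.6, 2.2, 2.7]
gripper_width: 0.0449
time_s: 12.1
tool_pos: [0.6354, 0.049, 0.2041]
ee_rot: [-1.572, 0.005, 3.017]
force: [7.6, 0.5, 5.5]
gripper_width: 0.0445
[-0.873  0.664  1.124  1.684 -0.639  1.206 -1.288] [7.59551672 0.52713561 5.50050054] [ 0.41324723 -1.40805628 -0.1318139 ]
```

View pics/w10.png

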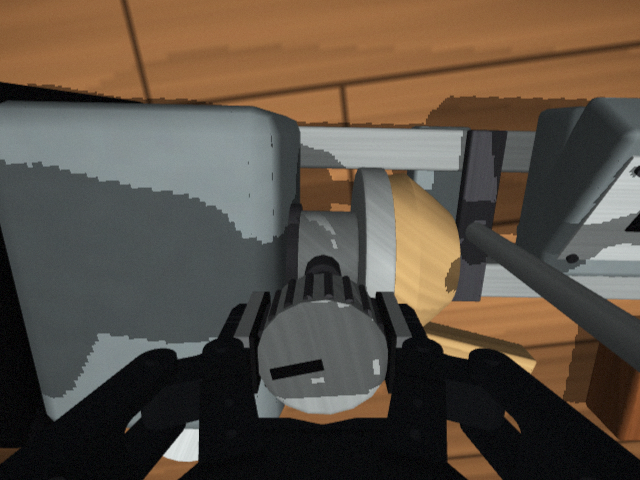

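```bash
python3 -m creep '0 0 0 0 0.17 0;0 0 0 0 0.17 0;0 0 0 0 0.17 0;0 0 0 0 0.17 0;0 0 0 0 0 0'
python3 - <<'E'
from h import *
s=robot.observe(); print(s['qpos'].round(3),s['force'],s['ft_torque'])
E
python3 -m creep '0 0 0 0 0.17 0;0 0 0 0 0.17 0;0 0 0 0 0.17 0;0 0 0 0 0.17 0;0 0 0 0 0 0'
python3 - <<'E'
from h import *
s=robot.observe(); print(s['qpos'].round(3),s['force'],s['ft_torque'])
c=save('wrist','w11.png')
E
```

```text
time_s: 12.78
tool_pos: [0.635, 0.0482, 0.204]
ee_rot: [-1.573, 0.003, 2.336]
force: [5.2, -0.4, 6.0]
gripper_width: 0.0446
[-0.931  0.764  1.277  1.687 -0.763  1.281 -1.869] [ 5.23605194 -0.38607407  6.03747794] [ 0.02200889 -1.08472169 -0.11415263]
time_s: 13.4
tool_pos: [0.6341, 0.0478, 0.204]
ee_rot: [-1.573, 0.001, 1.656]
force: [3.2, -0.2, 7.6]
gripper_width: 0.0446
[-0.964  0.872  1.412  1.689 -0.882  1.371 -2.46 ] [ 3.17257402 -0.17070076  7.57448174] [ 0.04774097 -0.57540395 -0.11871636]
```

View pics/w11.png

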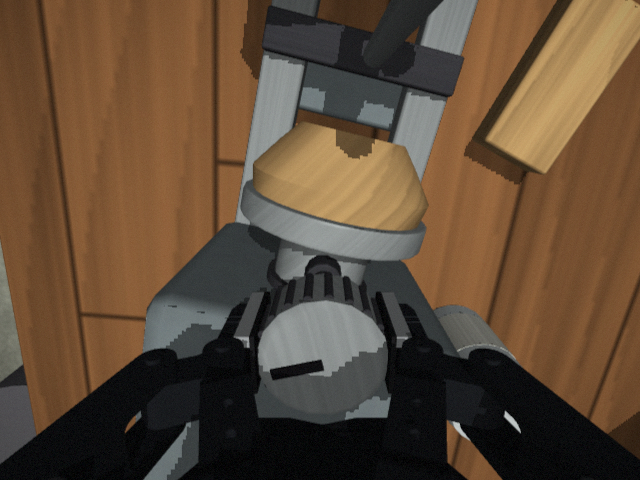

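```bash
python3 -m creep '0 0 0 0 0.12 0;0 0 0 0 0.12 0;0 0 0 0 0.06 0;0 0 0 0 0 0;0 0 0 0 0 0'
python3 - <<'E'
from h import *
s=robot.observe(); print(s['qpos'].round(3),s['force'],s['ft_torque'])
c=save('wrist','w12.png')
E
```

```text
time_s: 14.08
tool_pos: [0.6342, 0.0504, 0.204]
ee_rot: [-1.572, -0.003, 1.363]
force: [1.5, 3.7, 7.9]
gripper_width: 0.0444
[-0.972  0.912  1.455  1.688 -0.924  1.408 -2.727] [1.49873358 3.66944133 7.93869876] [ 0.74619851 -0.56409783  0.98964924]
```

View pics/w12.png

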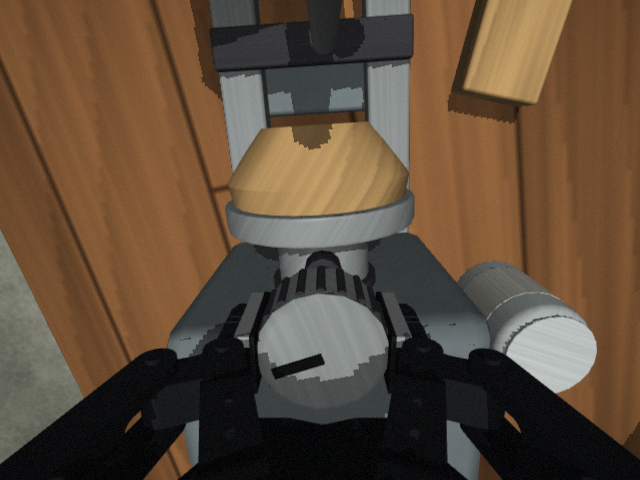

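Torque rose to about 1 N·m and the mark slipped about 4° in the grip (from 13° to 17°). Tool rotation totals 6.09 rad, so the knob is at its stop. Opening and lifting.

```bash
python3 -m creep '0 0 0 0 0 0;0 0 0 0 0 0;0 0 0 0 0 0;0 0 0 0 0 0;0 -1 0 0 0 0' 0; python3 -m creep '0 -3 0 0 -0.18 0;0 -4 0 0 -0.18 0;0 -4 0 0 -0.18 0;0 -3 0 0 -0.18 0;0 -2 0 0 -0.18 0'; python3 -m creep '0 0 0 0 -0.18 0;0 0 0 0 -0.18 0;0 0 0 0 -0.18 0;0 0 0 0 -0.18 0;0 0 0 0 -0.18 0'; python3 -m creep '0 0 0 0 -0.18 0;0 0 0 0 -0.18 0;0 0 0 0 -0.18 0;0 0 0 0 -0.18 0;0 0 0 0 -0.18 0'
python3 - <<'E'
from h import *
s=robot.observe(); print(s['qpos'].round(3),s['force'],s['ft_torque'])
c=save('wrist','w13.png');save('top','t13.png')
E
```

```text
time_s: 14.75
tool_pos: [0.6325, 0.0484, 0.2128]
ee_rot: [-1.569, 0.001, 1.355]
force: [0.4, -0.1, -0.1]
gripper_width: 0.0855
time_s: 15.38
tool_pos: [0.6332, 0.0476, 0.3757]
ee_rot: [-1.573, 0.001, 2.261]
force: [0.2, 0.2, -0.9]
gripper_width: 0.0854
time_s: 16.0
tool_pos: [0.6329, 0.0477, 0.374]
ee_rot: [-1.571, 0.001, -3.123]
force: [-0.3, -0.0, -0.1]
gripper_width: 0.0854
time_s: 16.62
tool_pos: [0.6329, 0.0476, 0.374]
ee_rot: [-1.57, 0.0, -2.223]
force: [-0.2, -0.5, -0.3]
gripper_width: 0.0853
[-0.786  0.423  0.953  1.453 -0.344  1.441 -0.483] [-0.22132274 -0.47348473 -0.34183613] [ 0.01533658 -0.05971826  0.0053821 ]
```

View pics/w13.png

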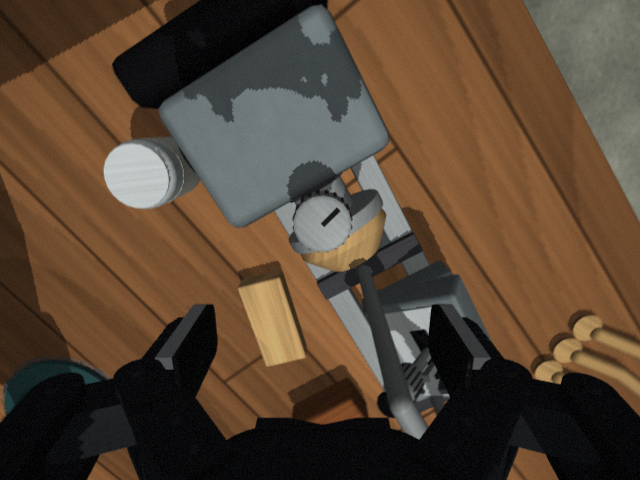

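Run:
```python
from h import *
import pickle
d=pickle.load(open('d0.pkl','rb'));s1,c1=d['w1']
s=robot.observe(); c=c1
for ss,cen,a,b in [(s1,(328,236),(329,240),(333,265)),(s,(322,222),(322,226),(340,208))]:
    p,q,m=[wz(ss,c,u,.275)[:2] for u in (a,b,cen)]
    v=q-p; print(m,np.arctan2(v[1],v[0]), (p+q)/2-m)
```

```text
[0.63077555 0.05029202] -0.18044378878650452 [ 0.0120315  -0.00194887]
[0.63562449 0.05115016] 0.14540125494158146 [ 0.00790329 -0.00110931]
```

The mark moved from world angle −0.18 to 0.145−2π, so it turned 5.97 rad clockwise. That confirms the knob is home. Next I'll turn the wrist back and work out the lever grasp.

```bash
python3 -m creep '0 0 0 0 -0.18 0;0 0 0 0 -0.18 0;0 0 0 0 -0.18 0;0 0 0 0 -0.18 0;0 0 0 0 -0.18 0'; python3 -m creep '0 0 0 0 -0.18 0;0 0 0 0 -0.18 0;0 0 0 0 -0.18 0;0 0 0 0 -0.18 0;0 0 0 0 -0.18 0';python3 -m creep '0 0 0 0 -0.18 0;0 0 0 0 -0.09 0;0 0 0 0 0 0;0 0 0 0 0 0;0 0 0 0 0 0'
cat >> h.py <<'E'
L0=[0.6182516,-0.06025971,-0.14891543]
def pose(q,r,L=L0,off=(0,0,0)):
    d=(lever(q,1)-lever(q,0)); u=np.array([np.cos(np.pi/6),0,.5]); z=np.cross(u,-d)
    Rm=R.from_euler('z',L[2]).as_matrix()@np.column_stack([u,-d,z])
    return w(lever(q,r),L)+Rm@np.array(off),Rm
def delta(P,Rm):
    s=robot.observe(); Rt=R.from_euler('xyz',s['ee_rot']).as_matrix()
    print('shift cm (tool)',(Rt.T@(P-s['tool_pos'])*100).round(2),'world',(P-s['tool_pos']).round(3),'turn',R.from_matrix(Rt.T@Rm).as_rotvec().round(3))
E
python3 - <<'E'
from h import *
s=robot.observe(); print(s['qpos'].round(3))
P,Rm=pose(-.304,.17); print(P,R.from_matrix(Rm).as_euler('xyz')); delta(P,Rm)
E
```

```text
time_s: 17.35
tool_pos: [0.633, 0.0478, 0.3736]
ee_rot: [-1.571, -0.0, -1.327]
force: [0.1, 1.4, 0.0]
gripper_width: 0.0854
time_s: 17.98
tool_pos: [0.633, 0.0477, 0.3735]
ee_rot: [-1.571, -0.0, -0.427]
force: [0.7, -0.0, 0.6]
gripper_width: 0.0854
time_s: 18.6
tool_pos: [0.633, 0.0483, 0.3732]
ee_rot: [-1.571, -0.0, -0.16]
force: [-0.4, 0.5, -0.2]
gripper_width: 0.0856
[-0.516  0.344  0.532  1.437 -0.174  1.408  1.43 ]
[ 0.55300983 -0.15069328  0.25547361] [-1.87479633 -0.52359878 -0.14891543]
shift cm (tool) [ -4.74  11.78 -20.92] world [-0.08  -0.199 -0.118] turn [-0.294  0.069 -0.521]
```

```bash
python3 - <<'E'
from h import *
P,Rm=pose(-.304,.30); print(P); delta(P,Rm)
E
python3 -m creep '-4 -0.8 -1 0 0 0;-4 -0.8 -1 0 0 0;-3 0 -4 0 0 0;-2 0 -4 0 0 0;-1 0 -4 0 0 0'
python3 - <<'E'
from h import *
P,Rm=pose(-.304,.30); print(P); delta(P,Rm)
E
```

```text
[ 0.4974502 -0.1030083  0.3628946]
shift cm (tool) [-10.98   1.03 -17.09] world [-0.136 -0.151 -0.01 ] turn [-0.294  0.069 -0.521]
time_s: 19.23
tool_pos: [0.4716, -0.0689, 0.3896]
ee_rot: [-1.57, -0.001, -0.158]
force: [1.5, -0.3, 0.6]
gripper_width: 0.0857
[ 0.4974502 -0.1030083  0.3628946]
shift cm (tool) [ 3.09  2.67 -2.96] world [ 0.026 -0.034 -0.027] turn [-0.296  0.07  -0.52 ]
```

Now tilt: 4 rows of (−0.074, 0.0175, −0.13).

```bash
python3 -m creep '1 0.6 -1 -0.074 0.018 -0.13;1 0.6 -1 -0.074 0.018 -0.13;1 0.6 -1 -0.074 0.018 -0.13;0 0 0 -0.074 0.018 -0.13;0 0 0 0 0 0'
python3 - <<'E'
from h import *
P,Rm=pose(-.304,.30); delta(P,Rm)
s=robot.observe(); print(s['qpos'].round(3))
c=save('wrist','w14.png')
for q in (-.38,-.304,-.22): print(q,[wproj(s,c,w(lever(q,r),L0)).round(0) for r in (.15,.128,.088)])
print(wproj(s,c,w([-.009,-.025,.33],L0)),wproj(s,c,w([-.009,-.15,.33],L0)))
save('side','s14.png')
E
```

```text
time_s: 19.85
tool_pos: [0.4968, -0.1027, 0.3762]
ee_rot: [-1.876, -0.521, -0.147]
force: [-1.2, 0.4, -0.2]
gripper_width: 0.0854
shift cm (tool) [-0.6   1.14  0.33] world [ 0.001 -0.    -0.013] turn [ 0.     0.002 -0.002]
[-0.527 -0.225  0.303  2.109  0.665  0.97   0.814]
-0.38 [array([338., 204.]), array([335., 199.]), array([331., 192.])]
-0.304 [array([326., 204.]), array([325., 199.]), array([325., 192.])]
-0.22 [array([312., 204.]), array([315., 199.]), array([318., 192.])]
[399.92886475 318.37762215] [255.76903112 296.72640569]
```

View pics/w14.png

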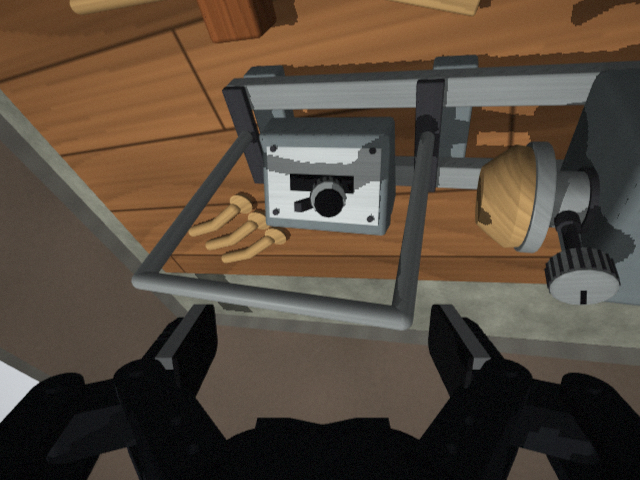

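View pics/s14.png

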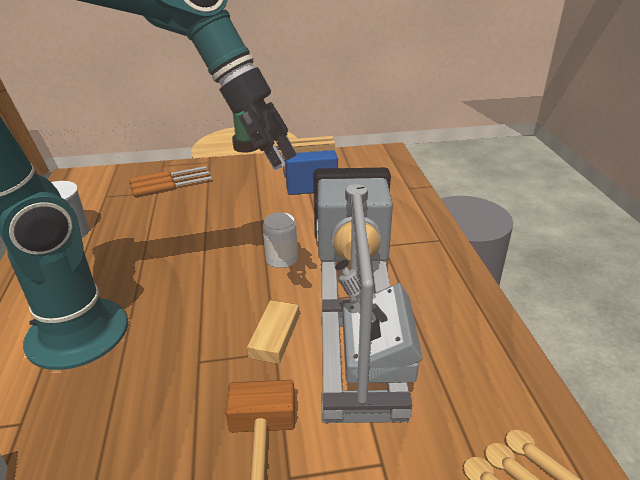

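The cap is at (328,203), predicted (326,204), and the bar end is at (402,318), predicted (400,318). The fit holds. Advancing along the lever.

```bash
python3 -m creep '-0.6 3 0.3 0 0 0;0 4 0 0 0 0;0 4 0 0 0 0;0 3 0 0 0 0;0 0 0 0 0 0'
python3 - <<'E'
from h import *
P,Rm=pose(-.304,.056); delta(P,Rm)
s=robot.observe(); print(s['qpos'].round(3))
c=save('wrist','w15.png')
for q in (-.34,-.304,-.27): print(q,[wproj(s,c,w(lever(q,r),L0)).round(0) for r in (.15,.128,.088)])
E
```

```text
time_s: 20.58
tool_pos: [0.554, -0.1542, 0.2571]
ee_rot: [-1.879, -0.52, -0.153]
force: [-0.6, 1.1, 0.7]
gripper_width: 0.0851
shift cm (tool) [-0.17 11.37  0.4 ] world [ 0.048 -0.038 -0.096] turn [ 0.006 -0.002 -0.004]
[-0.452  0.034  0.448  2.181  0.715  0.584  0.79 ]
-0.34 [array([338., 261.]), array([335., 248.]), array([332., 231.])]
-0.304 [array([328., 261.]), array([328., 249.]), array([327., 231.])]
-0.27 [array([319., 261.]), array([321., 248.]), array([323., 231.])]
```

View pics/w15.png

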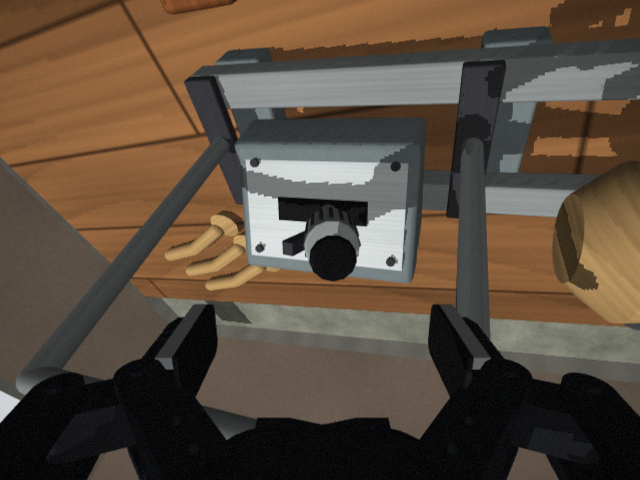

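```bash
python3 -m creep '-0.3 1 0.6 -0.01 0 0;0 2 0 0 0 0;0 2 0 0 0 0;0 2 0 0 0 0;0 0 0 0 0 0'
python3 - <<'E'
from h import *
P,Rm=pose(-.32,.056); delta(P,Rm)
s=robot.observe(); print(s['qpos'].round(3))
c=save('wrist','w16.png')
for q in (-.34,-.32,-.304): print(q,[wproj(s,c,w(lever(q,r),L0)).round(0) for r in (.15,.128,.088)])
E
```

```text
time_s: 21.25
tool_pos: [0.5833, -0.1727, 0.1981]
ee_rot: [-1.887, -0.523, -0.15]
force: [0.1, 0.1, 0.4]
gripper_width: 0.0853
shift cm (tool) [-0.01  4.56 -0.19] world [ 0.019 -0.019 -0.037] turn [-0.003 -0.001 -0.001]
[-0.411  0.198  0.481  2.182  0.766  0.408  0.722]
-0.34 [array([326., 326.]), array([324., 301.]), array([322., 268.])]
-0.32 [array([318., 326.]), array([319., 301.]), array([319., 268.])]
-0.304 [array([312., 326.]), array([314., 301.]), array([316., 268.])]
```

View pics/w16.png

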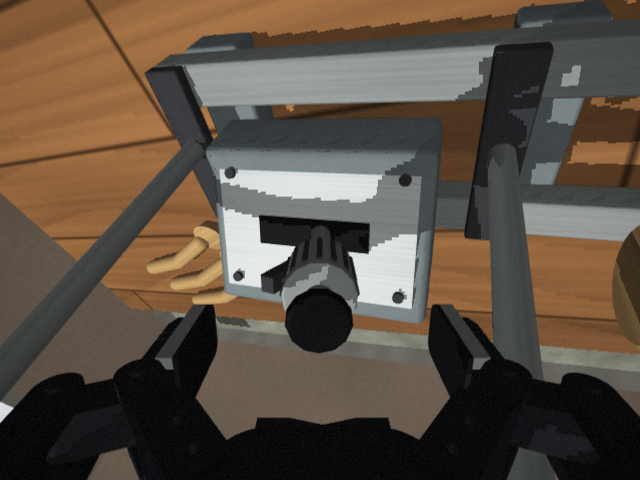

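The cap is at (319,318), about 3 mm downslope of the prediction. Correcting x and closing the last 4.5 cm.

```bash
python3 -m creep '-0.3 1 -0.1 0 0 0;0 1.2 0 0 0 0;0 1.2 0 0 0 0;0 1.1 0 0 0 0;0 0 0 0 0 0'
python3 - <<'E'
from h import *
P,Rm=pose(-.32,.056); delta(P,Rm)
s=robot.observe(); print(s['qpos'].round(3),s['force'])
c=save('wrist','w17.png')
for q in (-.34,-.32,-.304): print(q,[wproj(s,c,w(lever(q,r),L0)).round(0) for r in (.15,.128,.088)])
save('side','s17.png')
E
```

```text
time_s: 21.92
tool_pos: [0.5986, -0.1904, 0.1579]
ee_rot: [-1.887, -0.521, -0.15]
force: [0.0, -0.1, 0.1]
gripper_width: 0.0853
shift cm (tool) [ 0.46 -0.06 -0.1 ] world [ 0.003 -0.001  0.003] turn [-0.003  0.    -0.003]
[-0.38   0.308  0.509  2.175  0.796  0.29   0.685] [ 0.04440449 -0.0858331   0.13979741]
-0.34 [array([330., 427.]), array([327., 375.]), array([324., 317.])]
-0.32 [array([320., 427.]), array([320., 375.]), array([320., 317.])]
-0.304 [array([311., 427.]), array([314., 375.]), array([317., 317.])]
```

View pics/w17.png

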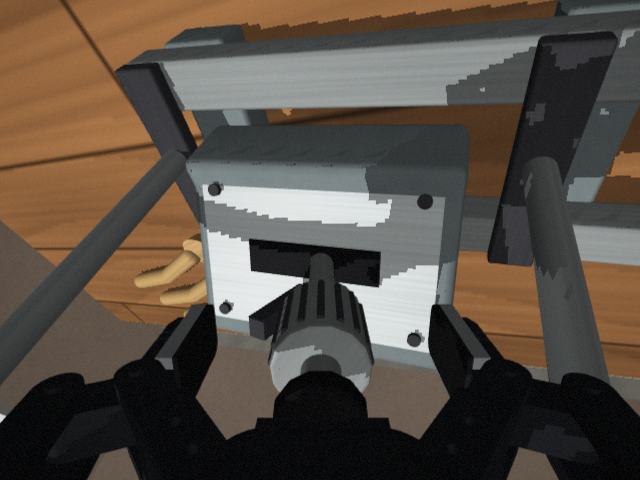

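View pics/s17.png

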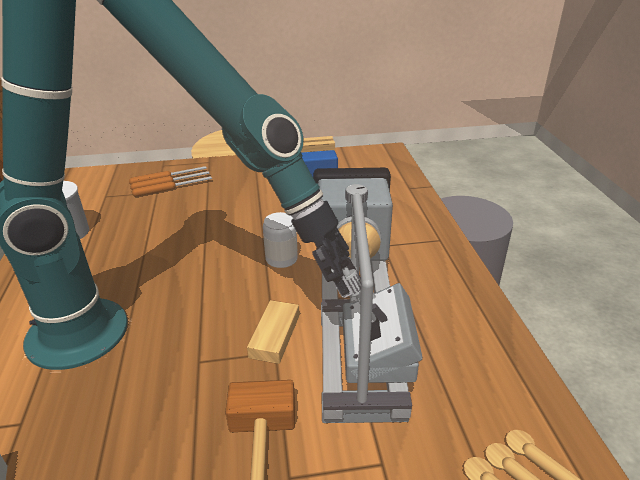

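The collar is centred between the pads, with its top end at about (321,360). Closing.

```bash
python3 -m creep '0 0 0 0 0 0;0 0 0 0 0 0;0 0 0 0 0 0;0 0 0 0 0 0;0 0 0 0 0 0' 1 60
python3 - <<'E'
from h import *
P,Rm=pose(-.32,.056); delta(P,Rm)
s=robot.observe(); print(s['qpos'].round(3),s['force'])
c=save('wrist','w18.png')
E
```

```text
time_s: 22.65
tool_pos: [0.5989, -0.1898, 0.1595]
ee_rot: [-1.886, -0.523, -0.15]
force: [-3.7, 2.0, 6.4]
gripper_width: 0.0346
shift cm (tool) [ 0.37  0.08 -0.12] world [ 0.003 -0.002  0.002] turn [-0.004 -0.001 -0.001]
[-0.38   0.305  0.509  2.175  0.796  0.292  0.685] [-3.65724864  2.00082608  6.4275634 ]
```

View pics/w18.png

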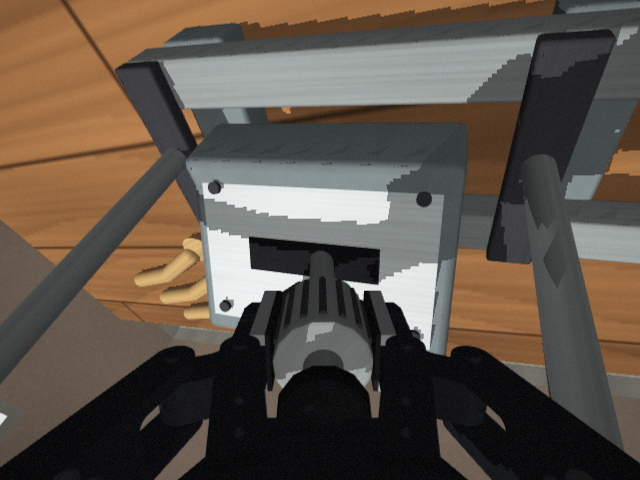

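```bash
python3 -m creep '0 -0.4 0 0 0 0;0 -0.5 0 0 0 0;0 -0.4 0 0 0 0;0 -0.1 0 0 0 0;0 0 0 0 0 0'
python3 - <<'E'
from h import *
P,Rm=pose(-.32,.056); delta(P,Rm)
s=robot.observe(); print(s['qpos'].round(3),s['force'])
c=save('wrist','w19.png')
E
```

```text
time_s: 23.32
tool_pos: [0.593, -0.1846, 0.1707]
ee_rot: [-1.886, -0.523, -0.15]
force: [2.8, -1.3, -3.5]
gripper_width: 0.0345
shift cm (tool) [ 0.38  1.44 -0.13] world [ 0.009 -0.007 -0.01 ] turn [-0.004 -0.001 -0.001]
[-0.389  0.271  0.501  2.181  0.789  0.325  0.695] [ 2.75105949 -1.28987074 -3.45326721]
```

View pics/w19.png

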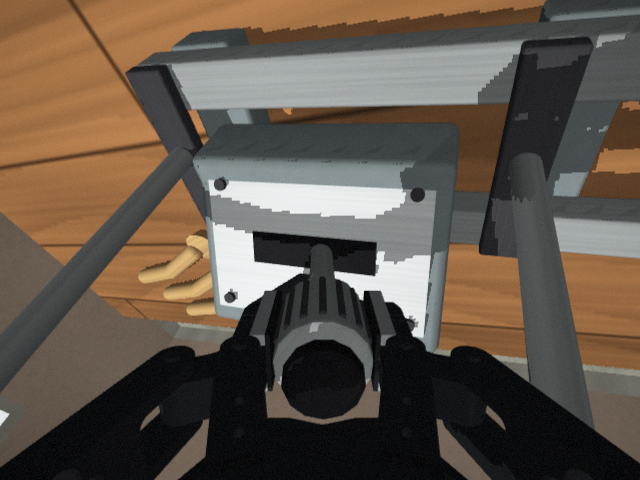

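The TCP rose 13.6 mm along the lever and the force reads 4.6 N down the lever. That matches the collar being up near 13–14 mm. Swinging right about the pivot (pivot 7 cm ahead of the TCP).

```bash
python3 -m creep '0 0.01 -0.42 0.06 0 0;0 0.01 -0.42 0.06 0 0;0 0.01 -0.42 0.06 0 0;0 0.01 -0.42 0.06 0 0;0 0 0 0 0 0'
python3 - <<'E'
from h import *
P,Rm=pose(-.08,.070); delta(P,Rm)
s=robot.observe(); print(s['qpos'].round(3),s['force'],s['gripper_width'])
c=save('wrist','w20.png')
E
```

```text
time_s: 24.0
tool_pos: [0.5886, -0.2024, 0.1736]
ee_rot: [-1.643, -0.524, -0.155]
force: [3.2, 0.1, -3.6]
gripper_width: 0.0345
shift cm (tool) [0.38 0.01 0.06] world [0.003 0.    0.002] turn [-0.005 -0.006  0.   ]
[ 0.329  0.231 -0.067  2.141  0.13   0.243  1.546] [ 3.16806842  0.12591336 -3.60812591] 0.03445936126362132
```

View pics/w20.png

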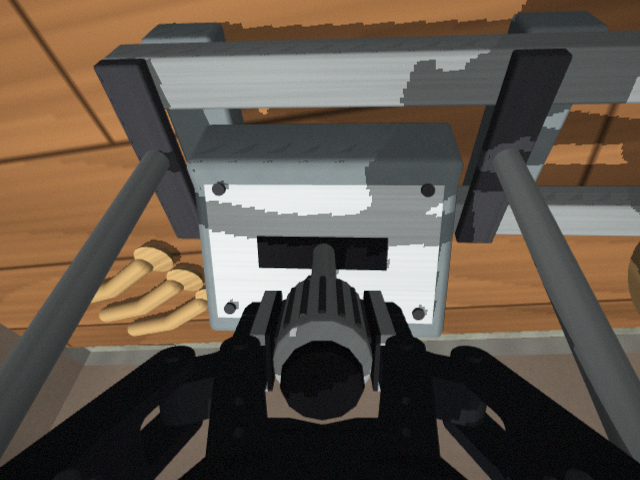

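The lever follows, now at about −0.08, and the grip is intact. Joint 6 is near its lower range, so I'll continue in smaller steps.

```bash
python3 -m creep '0 0 -0.21 0.03 0 0;0 0.01 -0.21 0.03 0 0;0 0 -0.21 0.03 0 0;0 0.01 -0.21 0.03 0 0;0 0 0 0 0 0'
python3 - <<'E'
from h import *
P,Rm=pose(.04,.070); delta(P,Rm)
s=robot.observe(); print(s['qpos'].round(3),s['force'],s['gripper_width'])
E
```

```text
time_s: 24.68
tool_pos: [0.5876, -0.2102, 0.1733]
ee_rot: [-1.526, -0.523, -0.152]
force: [3.9, -4.5, -2.6]
gripper_width: 0.0344
shift cm (tool) [ 0.38 -0.04  0.01] world [ 0.003 -0.     0.002] turn [-0.003 -0.003 -0.   ]
[ 0.716  0.278 -0.388  2.097 -0.168  0.286  1.948] [ 3.87990731 -4.50157179 -2.59659428] 0.03436849585107596
```

```bash
python3 -m creep '0 0 -0.21 0.03 0 0;0 0.01 -0.21 0.03 0 0;0 0 -0.21 0.03 0 0;0 0 0 0 0 0;0 0 0 0 0 0'
python3 - <<'E'
from h import *
P,Rm=pose(.13,.070); delta(P,Rm)
s=robot.observe(); print(s['qpos'].round(3),s['force'],s['gripper_width'])
c=save('wrist','w21.png')
E
```

```text
time_s: 25.3
tool_pos: [0.587, -0.2161, 0.1729]
ee_rot: [-1.438, -0.523, -0.151]
force: [3.9, -4.8, -5.3]
gripper_width: 0.0348
shift cm (tool) [ 0.37 -0.04 -0.03] world [ 0.003 -0.001  0.002] turn [-0.002 -0.002  0.   ]
[ 0.924  0.332 -0.551  2.061 -0.301  0.342  2.156] [ 3.89226562 -4.8156351  -5.25460921] 0.03477088367511311
```

View pics/w21.png

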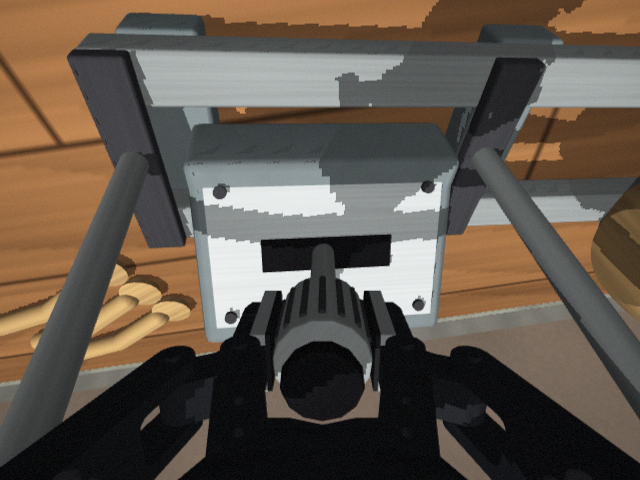

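The collar is still up against the cap. Continuing past the tooth.

```bash
python3 -m creep '0 0 -0.21 0.03 0 0;0 0.01 -0.21 0.03 0 0;0 0 -0.21 0.03 0 0;0 0.01 -0.21 0.03 0 0;0 0 0 0 0 0'
python3 - <<'E'
from h import *
P,Rm=pose(.25,.070); delta(P,Rm)
s=robot.observe(); print(s['qpos'].round(3),s['force'],s['gripper_width'])
E
python3 -m creep '0 0 -0.21 0.03 0 0;0 0.01 -0.21 0.03 0 0;0 0 -0.21 0.03 0 0;0 0.01 -0.21 0.03 0 0;0 0 0 0 0 0'
python3 - <<'E'
from h import *
P,Rm=pose(.37,.070); delta(P,Rm)
s=robot.observe(); print(s['qpos'].round(3),s['force'],s['gripper_width'])
c=save('wrist','w22.png')
E
```

```text
time_s: 25.98
tool_pos: [0.5869, -0.2243, 0.1711]
ee_rot: [-1.318, -0.523, -0.151]
force: [3.4, -4.0, -4.2]
gripper_width: 0.0348
shift cm (tool) [ 0.37 -0.09 -0.02] world [ 0.003 -0.001  0.003] turn [-0.002 -0.002 -0.   ]
[ 1.106  0.419 -0.679  2.007 -0.394  0.435  2.338] [ 3.41555198 -3.96913333 -4.22902716] 0.034837697127292594
time_s: 26.6
tool_pos: [0.5871, -0.2324, 0.1688]
ee_rot: [-1.196, -0.523, -0.151]
force: [3.1, -3.4, -4.3]
gripper_width: 0.0347
shift cm (tool) [ 0.37 -0.11 -0.01] world [ 0.003 -0.001  0.003] turn [-0.004 -0.002  0.   ]
[ 1.213  0.513 -0.744  1.944 -0.434  0.542  2.456] [ 3.11226309 -3.38342394 -4.33306858] 0.034656774352814404
```

View pics/w22.png

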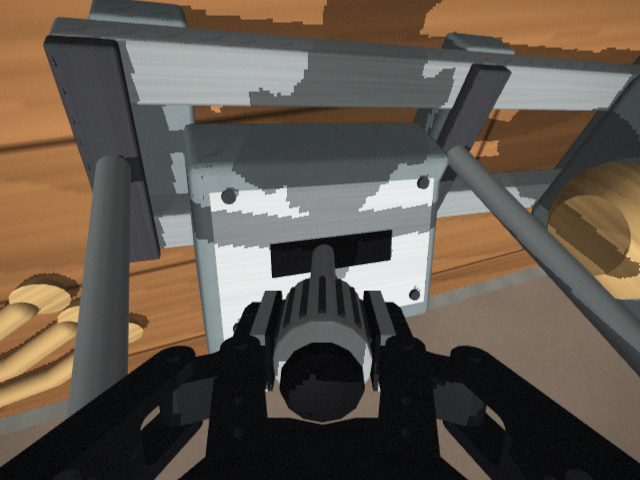

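```bash
python3 -m creep '0 0 -0.18 0.025 0 0;0 0.01 -0.18 0.025 0 0;0 0 0 0 0 0;0 0 0 0 0 0;0 0 0 0 0 0'
python3 - <<'E'
from h import *
P,Rm=pose(.42,.070); delta(P,Rm)
s=robot.observe(); print(s['qpos'].round(3),s['force'],s['ft_torque'])
E
```

```text
time_s: 27.28
tool_pos: [0.5873, -0.2355, 0.1676]
ee_rot: [-1.147, -0.523, -0.15]
force: [4.4, -3.1, -5.4]
gripper_width: 0.0344
shift cm (tool) [ 0.37 -0.12 -0.01] world [ 0.003 -0.001  0.003] turn [-0.003 -0.001 -0.   ]
[ 1.241  0.552 -0.758  1.916 -0.442  0.587  2.491] [ 4.41271515 -3.06097349 -5.41940392] [-1.54800987  0.38928209 -1.12817346]
```

The lever is at about 0.42. Releasing.

```bash
python3 -m creep '0 0 0 0 0 0;0 0 0 0 0 0;0 0 0 0 0 0;0 0 0 0 0 0;0 0 0 0 0 0' 0
python3 - <<'E'
from h import *
s=robot.observe(); print(s['qpos'].round(3),s['force'],s['ft_torque'])
c=save('wrist','w23.png')
for q in (.38,.42,.45): print(q,[wproj(s,c,w(lever(q,r),L0)).round(0) for r in (.15,.128,.088)])
E
```

```text
time_s: 27.9
tool_pos: [0.5869, -0.2346, 0.168]
ee_rot: [-1.146, -0.523, -0.15]
force: [-0.3, -0.2, -0.2]
gripper_width: 0.0853
[ 1.243  0.552 -0.759  1.917 -0.442  0.589  2.492] [-0.34771566 -0.18087092 -0.2485782 ] [-0.32039913  0.51715335  0.00417383]
0.38 [array([338., 391.]), array([333., 350.]), array([327., 301.])]
0.42 [array([320., 391.]), array([320., 350.]), array([320., 301.])]
0.45 [array([305., 391.]), array([309., 350.]), array([314., 301.])]
```

View pics/w23.png

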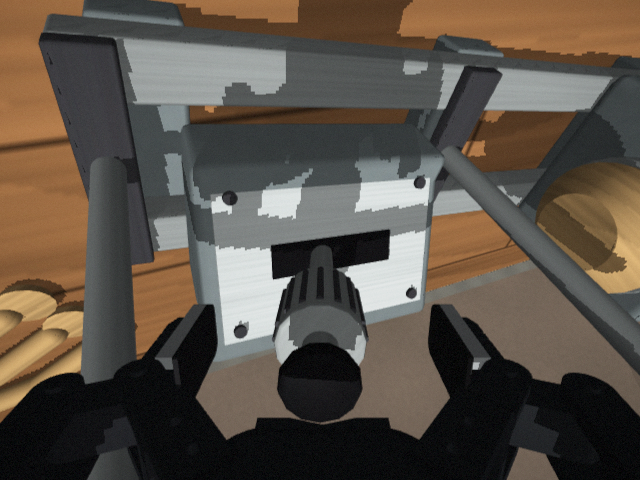

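The collar has dropped, since the rod now shows between collar and cap. The cap is at (319,383), which gives q≈0.42. Backing out along the lever.

```bash
python3 -m creep '0 -2 0 0 0 0;0 -3 0 0 0 0;0 -4 0 0 0 0;0 -4 0 0 0 0;0 -4 0 0 0 0'
python3 -m creep '0 -3 0 0 0 0;0 -2 0 0 0 0;0 0 0 0 0 0;0 0 0 0 0 0;0 0 0 0 0 0'
python3 - <<'E'
from h import *
s=robot.observe(); print(s['qpos'].round(3),s['force'])
c=save('wrist','w24.png')
for q in (.36,.39,.42,.45): print(q,[wproj(s,c,w(lever(q,r),L0)).round(0) for r in (.15,.128,.088)])
c=save('top','t24.png')
c=save('side','s24.png'); print([proj(c,w(lever(.42,r),L0)).round(0) for r in (.15,.128,.088)])
a=c['frame'][160:430,260:430,::-1]; cv2.imwrite('pics/s24z.png',cv2.resize(a,None,fx=2.2,fy=2.2,interpolation=cv2.INTER_CUBIC))
E
```

```text
time_s: 28.58
tool_pos: [0.4992, -0.2928, 0.3032]
ee_rot: [-1.146, -0.523, -0.15]
force: [-0.1, 0.0, -0.9]
gripper_width: 0.0855
time_s: 29.2
tool_pos: [0.4746, -0.3085, 0.3409]
ee_rot: [-1.144, -0.522, -0.149]
force: [-0.4, 0.7, 0.6]
gripper_width: 0.0854
[ 1.573  0.281 -0.8    1.796 -0.515  1.08   2.575] [-0.43471367  0.71911257  0.58313886]
0.36 [array([330., 220.]), array([328., 214.]), array([325., 206.])]
0.39 [array([325., 220.]), array([324., 215.]), array([323., 206.])]
0.42 [array([320., 220.]), array([320., 215.]), array([320., 206.])]
0.45 [array([315., 220.]), array([316., 215.]), array([318., 206.])]
[array([[345., 305.]]), array([[350., 309.]]), array([[360., 316.]])]
```

View pics/w24.png

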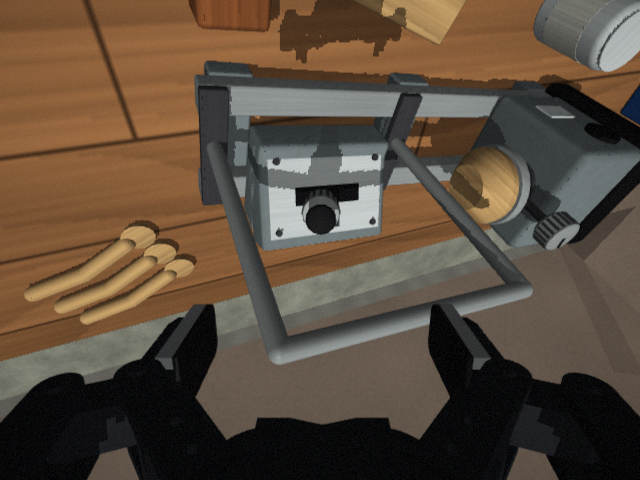

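View pics/s24z.png

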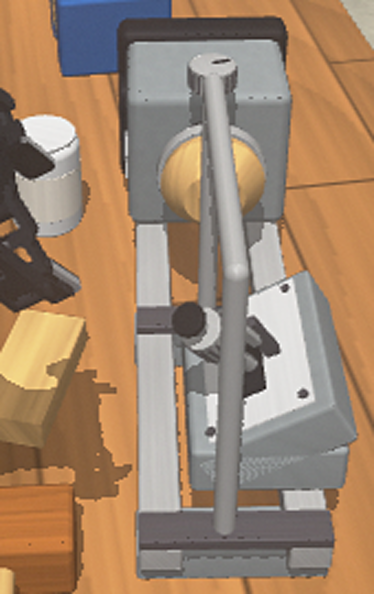

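View pics/t24.png

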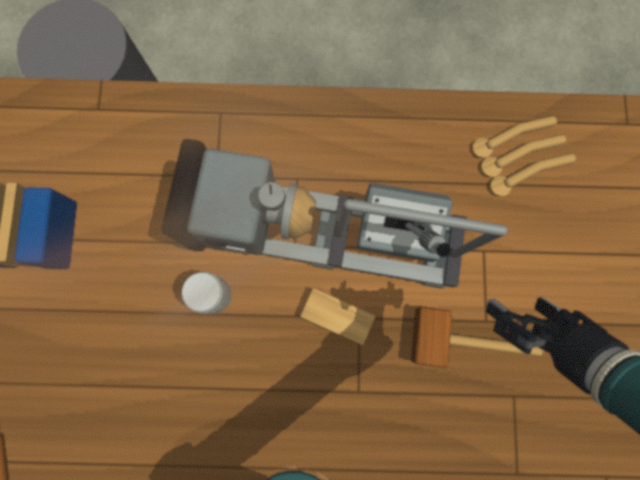

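Run:
```python
from h import *
robot.job_done(); s=robot.observe(); print(s['time_s'],s['force'])
```

```text
the job is handed in; nothing more can be done
the job is handed in; nothing more can be done
```

The job is handed in at about 29 s: the locking knob is home, and the lever is in reverse with the collar dropped behind the tooth. The interface gave no verdict, so the checks below are my own.

- **Knob:** one full-range turn took it home with no regrip. By the pictures the mark turned 5.97 rad clockwise. At the end torque rose to about 1 N·m and the grip slipped slightly, as expected at the stop.
- **Collar and lever:** I lifted the collar 13.6 mm, and the 4.6 N pull down the lever matches the spring. The lever then went to about 0.42 rad. On release the rod showed between collar and cap, so the collar is down. I judged that by eye; the lift itself was not measured.
- **Other things:** can, mallet and offcut look unmoved in the last top view. The tool stands clear with about zero force.
- **Failed or disagreed:** the first knob grip closed on air above the knob. The real fingertips, seen in the side and wrist views, end about 33 mm short of the reported TCP, so I went lower for both grasps. The lever line also came out 3–5 mm off my model, and I corrected that from the wrist camera.

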